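# Interlock channel offcuts in the sloping rack

### The job

Finish the little nest of steel channels in the sloping rack: first lay the open-side-up channel flat on the rack bed, lengthwise beside the one already lying there (a finger's gap between them is fine), and let go of it. Then lay the open-side-down channel over the two, bridging them so that one of its flanges drops into each and it sits fully down, parallel to the bed. Lower both pieces into place in the grip rather than dropping them, and leave the spray can, brush and hammer where they are.

Things in the scene. Friction and masses are not known exactly. Their poses are not given: they have to be found in the camera images.
- bed (a point): Middle of the top of the grey sloping rack bed, 210 mm up the slope x 360 wide, 85 mm above the bench. Slope 28 deg, low edge to the robot's left. x: up the slope, about to the robot's right; y: across, about away from the robot; z: square out of the bed. A fixed stop wall stands 52 mm above the bed along the low edge (x = -105 mm); other sides open. Steel may stay put or slide to the stop.
- first_mid (a point): Centre (half-way up) of the loose steel channel already in the rack, open side up, lower end at the stop: 140 mm long (x, up the slope), 64 wide over the flanges (y), 40 high (z, out of the bed), walls 4 mm, 0.5 kg. Its place across the bed varies; the side with more free bed always has room for another with a finger's gap (about 26 mm).
- upch_mid (a point): Centre (20 mm above the underside) of the loose steel channel lying on the bench open side up: 140 mm long (x), 64 wide over the flanges (y), 40 high (z, up), walls 4 mm, 0.4 to 0.6 kg. Its web is underneath. Grip it across both flanges.
- upch_web (a point): Middle of the outer face of that channel's web (its underside), 20 mm below its centre.
- downch_mid (a point): Centre (20 mm above the flange edges) of the loose steel channel lying on the bench open side down: 140 mm long (x), 64 wide over the flanges (y), 40 high (z, up), walls 4 mm, 56 clear between the flanges, 0.4 to 0.6 kg. Web on top. Grip it across both flanges. Fully down, its web lies on the others' flanges, its top 44 mm above the bed.
- downch_web (a point): Middle of the outer face of that channel's web (its top), 20 mm above its centre.
- can_spot (a point): Bystander: an upright plain spray can, 60 mm across and 160 mm high; the point is half-way up.
- brush_spot (a point): Bystander: a wooden-handled brush lying on the bench; the point is on it.
- hammer_spot (a point): Bystander: a hammer lying on the bench; the point is on it.
There are look-alikes about, which are no part of the job. What is shaped like the part that bears upch_mid but green is not meant. Leave any black look-alike of the part that bears downch_mid alone.

How it is judged (in metres and radians):
On the way, in this order (a step that is already met when the one before it is completed fails the run):
1. the open-up channel is lowered onto the rack bed (within 10 mm of it) while still in the grip (z of upch_web in the frame of bed between -0.005 and 0.01 m and x of upch_mid in the frame of bed between -0.11 and 0.1 m and y of upch_mid in the frame of bed between -0.18 and 0.18 m and contact force between the fingers and upch above 0.5 N), for 0.05 s.
2. the open-up channel lies flat on the bed, let go (z of upch_web in the frame of bed between -0.005 and 0.006 m and x of upch_mid in the frame of bed between -0.11 and 0.1 m and y of upch_mid in the frame of bed between -0.18 and 0.18 m and angle between the z axis of upch_mid and the z axis of bed, either way round below 0.08 rad and contact force between the fingers and upch below 0.1 N and linear speed of upch below 0.01 m/s), for 0.2 s.
3. the open-down channel is lowered over both (within 10 mm of fully down) while still in the grip (z of downch_web in the frame of bed between 0.038 and 0.054 m and ((y of first_mid in the frame of downch_mid between 0.012 and 0.062 m and y of upch_mid in the frame of downch_mid between -0.062 and -0.012 m) or (y of upch_mid in the frame of downch_mid between 0.012 and 0.062 m and y of first_mid in the frame of downch_mid between -0.062 and -0.012 m)) and x of first_mid in the frame of downch_mid between -0.06 and 0.06 m and x of upch_mid in the frame of downch_mid between -0.06 and 0.06 m and contact force between the fingers and downch above 0.5 N), for 0.05 s.
At the end, for the whole second after the job is handed in: Both open-up channels lie on the bed (within 6 mm, 0.08 rad); the open-down one bridges them, one flange in each, its top 38 to 49 mm above the bed, within 0.08 rad of parallel, centres within 60 mm lengthwise; all at rest and let go (z of upch_web in the frame of bed between -0.005 and 0.006 m and x of upch_mid in the frame of bed between -0.11 and 0.1 m and y of upch_mid in the frame of bed between -0.18 and 0.18 m and z of downch_web in the frame of bed between 0.038 and 0.049 m and ((y of first_mid in the frame of downch_mid between 0.012 and 0.062 m and y of upch_mid in the frame of downch_mid between -0.062 and -0.012 m) or (y of upch_mid in the frame of downch_mid between 0.012 and 0.062 m and y of first_mid in the frame of downch_mid between -0.062 and -0.012 m)) and x of first_mid in the frame of downch_mid between -0.06 and 0.06 m and x of upch_mid in the frame of downch_mid between -0.06 and 0.06 m and angle between the z axis of each of upch_mid, downch_mid, first_mid and the z axis of bed, either way round below 0.08 rad and z of first_mid in the frame of bed between 0.015 and 0.026 m and linear speed of each of upch, downch, first below 0.01 m/s); the robot touches nothing.
It fails at once if the can is disturbed (moved more than 30 mm) (distance of can_spot from where it was at the start of the episode above 0.03 m).
It fails at once if the brush is disturbed (moved more than 30 mm) (distance of brush_spot from where it was at the start of the episode above 0.03 m).
It fails at once if the hammer is disturbed (moved more than 30 mm) (distance of hammer_spot from where it was at the start of the episode above 0.03 m).
It also fails if it takes over 61 s, if anything falls off the work surface, if the arm or the gripper's body presses on something with over 40 N, if the wrist force passes 120 N, or if a joint passes its speed limit or range.

### The arm

A 6-joint arm with a two-finger parallel gripper is mounted at the origin on the work surface. World frame = base frame: x ahead of the robot, y to its left, z up, the work surface at z = 0. Lengths are in mm, angles in rad, forces in N, time in s.
With the tool pointing down it reaches from about 275 to 750 mm from the base axis. Payload 10.2 kg.
Tool frame: the origin (TCP) lies at the very end of the fingers, on their centre line; the grasp point (between the pads) lies 19 mm behind it; z points along the fingers, x is the direction in which the jaws open and shut, and the axes are right-handed (so a half turn about z gives the same grasp; the last joint's range is limited). The gripper opens to 85 mm and grips with 20 to 120 N. Pads are 22 mm wide; open, the fingers measure 114 mm over their backs; the gripper's body (76 mm by 85 mm) begins 54 mm behind the grasp point. The pads swing forward as they close: fully open they stand 13 mm farther back than shut.
Start: joints at [0.934, 0.313, 1.498, -0, 1.331, -0.223], TCP at [211.111, 480.69, 231.294] pointing down, gripper open.
Joint ranges: [-2.94, 2.94], [-0.97, 2.17], [0.19, 2.56], [-1.23, 4.37], [0.02, 3.11], [-2.88, 2.88]. Speed limits (rad/s): [2.39, 2.39, 3.01, 3.14, 3.14, 3.14].

### API

Orientations are given as a unit quaternion [w, x, y, z].
In Python, from rig import ctrl, cams gives the robot as it stands.
- The arm moves only by the tool play_rows, never from a script. Its argument "steps" is a list of rows, each a list of 2 entries, a list of its own where there are three numbers: the shift along the tool's x, y, z normalised to -1 to 1, where 1 is 0.75 m, then the turn, a rotation vector about the tool's x, y, z normalised to -1 to 1, where 1 is 45 degrees. A call has 1 to 20 rows; each row shifts and turns the commanded pose from where the row before left it, along the tool's axes as they then stand; what a row does not reach is not made up. A row lasts 1/10 s, in which the tool goes at most 50 mm and 8.59 degrees, less where a joint would pass 70% of its speed; a pose out of reach is approached as far as the arm can. A call with a number of a shift or a turn outside -1 to 1 is refused whole. A call with a gripper value outside its range is refused whole. "grip" is the closure, from 0 (fully open) to 1 (shut), set as the call begins (left out, the last holds). The fingers move at their own pace and stop on an object; "squeeze" is the grip in N (left out, the last holds). Time passes only in rows, so rows that do not move let the fingers close. It gives the time, the measured TCP pose, the force and the opening at its end, in the units of the state.
- ctrl.sense(): the state, without advancing time (a new reading comes with each control period).
- cams.capture(name): name is "scene" or "side" or "wrist"; returns the picture (400x640x3 uint8, red, green, blue); there is no depth.
- cams.camera_info(name): a dict with "fx", "fy", "cx", "cy" (pixels), "xyz" and "attitude" of the camera in the world. Camera axes: x right, y up, looking along -z (the intrinsics and any distortion apply to the point x, -y, -z); pixel columns grow to the right and rows downward; lengths in mm; the calibration is good to about 2 mm. The wrist camera is an equidistant fisheye: a pixel r from the principal point sees the ray r / f radians off the axis. A picture is of the moment at which its call begins: read the wrist's pose just before it. camera_info takes no time and is no camera call; for the wrist camera it gives the pose at the moment of the call.
- ctrl.finish_job(): hands the job in, once; it reports no verdict.
Trained networks look in the newest picture that a camera, given by its name, has taken for a name from the list of things; names that differ only in an ending like _2 or _b are one class to them, and where a whole thing is asked for, a point or a joint stands for the part that bears it (a point fixed in the world has none). Each returns a list of dicts, best first, with "p" (0 to 1); they miss things now and then, are a little off and sometimes report something else, mostly with a low value. They report only what shows in the picture. A call takes as long as a camera call. They do not tell look-alikes from the thing itself.
- cams.search_frame(camera, thing): "rect" ([centre column, centre row, width, height] in pixels, round what is visible of it).
- cams.tip_of(camera, thing): "pixel" ([column, row] in pixels: a listed point, or the origin of a listed thing).
The state is a dict: "time_s": time; "joints": joint angles; "dq": joint speeds; "tau": joint torques, N m; "eef_pos": TCP position; "ee_rot": TCP orientation; "force": force on the tool from outside, world axes, zero at the start; "wrist_torque": the same for the moment, N m; "grip_width": opening from 0.0 (shut) to 1.0 (fully open).
Only numpy, scipy, OpenCV 4.12 (cv2) and the standard library are available. Lean on these libraries where they do the work, as an engineer would, in place of code of your own. Each camera call takes 0.05 s, during which the arm holds its last target.

## Working session

There is one attempt and no reset: what is moved stays moved. The work goes in short steps, Python scripts to look and compute and a tool call to move; the robot and the scene stay as the last step left them, time stands still between calls to the robot, and variables do not carry over. Pictures are saved under pics/ and viewed, and the job is handed in when it is done.

Besides the shell and the picture viewer there is one more tool, called as name([rows], argument=value, ...), one row to a line, values as JSON. play_rows: Moves the arm, as the interface text tells. Its arguments: {"type":"object","properties":{"steps":{"type":"array"},"grip":{"type":"number"},"squeeze":{"type":"number"}},"required":["steps"]}

```bash
ls; mkdir -p pics
python3 - <<'E'
from rig import ctrl,cams
import cv2
print(ctrl.sense())
for n in ["scene","side","wrist"]:
    i=cams.camera_info(n);print(n,i)
    im=cams.capture(n);cv2.imwrite(f"pics/{n}0.png",im[:,:,::-1])
    for t in ["bed","first_mid","upch_mid","upch_web","downch_mid","downch_web","can_spot","brush_spot","hammer_spot"]:
        r=cams.tip_of(n,t);print(n,t,[([round(v) for v in d["pixel"]],round(d["p"],2)) for d in r])
print(ctrl.sense()["time_s"])
E
```

```text
pics
{'time_s': 0.0, 'joints': array([ 9.33617410e-01,  3.13438478e-01,  1.49843690e+00,  2.86327871e-05,
        1.33099752e+00, -2.23374795e-01]), 'dq': array([-0.00094206,  0.00056822, -0.00048178,  0.00072782, -0.0013639 ,
        0.00106361]), 'tau': array([ 3.61755672e-03, -4.12276983e+01, -2.59742635e+01,  7.91384025e-08,
        4.19882359e-03,  3.62822630e-05]), 'eef_pos': array([210.93677466, 480.48199577, 230.74104274]), 'ee_rot': array([ 2.09535752e-04,  8.37287568e-01,  5.46762397e-01, -6.05014964e-04]), 'force': array([-0.42975716, -0.39456039,  0.59243332]), 'wrist_torque': array([ 0.0060203 , -0.0090237 ,  0.03397925]), 'grip_width': 1.002051715324897}
scene {'fx': 512.5321461234257, 'fy': 512.5321461234257, 'cx': 318.9684434810051, 'cy': 194.21942591182176, 'xyz': array([1238.19910399,  772.09169173,  937.69190107]), 'attitude': array([0.3167262 , 0.15697768, 0.39185162, 0.84940852])}
scene bed [([273, 165], 0.78)]
scene first_mid [([276, 166], 0.56), ([285, 271], 0.48)]
scene upch_mid [([483, 304], 0.9), ([423, 262], 0.7)]
scene upch_web [([422, 269], 0.63)]
scene d
[... 742 characters left out ...]
85], 0.89), ([243, 184], 0.75)]
side can_spot [([326, 135], 0.86), ([284, 167], 0.68)]
side brush_spot [([347, 353], 0.58)]
side hammer_spot [([371, 190], 0.68)]
wrist {'fx': 309.70691628693146, 'fy': 309.70691628693146, 'cx': 319.6700422771951, 'cy': 196.41107122158124, 'xyz': array([134.48991966, 513.90443249, 375.21942667]), 'attitude': array([ 0.82623012, -0.13546646, -0.0886699 ,  0.5395649 ])}
wrist bed []
wrist first_mid []
wrist upch_mid [([390, 320], 0.94), ([302, 356], 0.81)]
wrist upch_web [([297, 352], 0.66), ([388, 311], 0.64)]
wrist downch_mid [([69, 384], 0.42)]
wrist downch_web []
wrist can_spot []
wrist brush_spot [([70, 386], 0.63)]
wrist hammer_spot [([69, 390], 0.75)]
1.5
```

View pictures.

View pics/scene0.png

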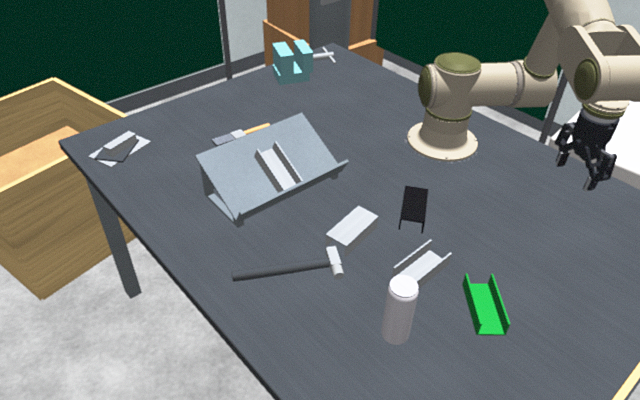

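View pics/side0.png

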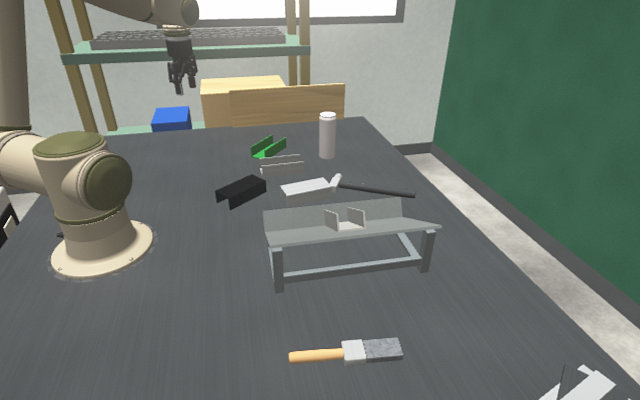

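View pics/wrist0.png

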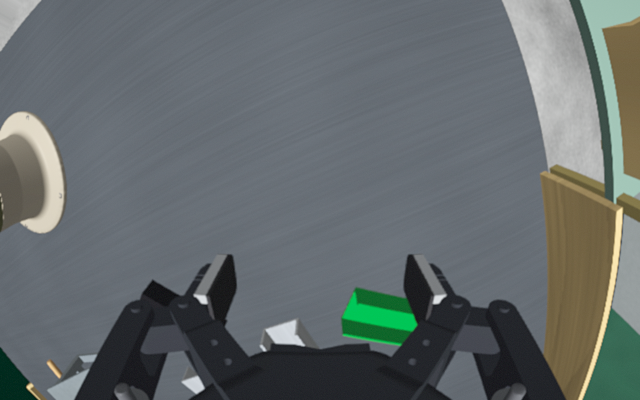

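```bash
cat > h.py <<'E'
import numpy as np, cv2
from scipy.spatial.transform import Rotation as R
from rig import ctrl,cams
def rot(q): return R.from_quat([q[1],q[2],q[3],q[0]])
def ray(i,px,fish=False):
    u=(px[0]-i["cx"])/i["fx"]; v=(px[1]-i["cy"])/i["fy"]
    if fish:
        r=np.hypot(u,v); s=np.sin(r)/r if r>1e-9 else 1; d=np.array([u*s,-v*s,-np.cos(r)])
    else: d=np.array([u,-v,-1.])
    d=rot(i["attitude"]).apply(d); return np.array(i["xyz"]),d/np.linalg.norm(d)
def proj(i,P,fish=False):
    P=np.atleast_2d(P); c=rot(i["attitude"]).inv().apply(P-i["xyz"])
    x,y,z=c[:,0],-c[:,1],-c[:,2]
    if fish:
        h=np.hypot(x,y); th=np.arctan2(h,z); k=np.where(h>1e-9,th/np.maximum(h,1e-9),1)
        return np.c_[i["cx"]+i["fx"]*x*k,i["cy"]+i["fy"]*y*k]
    return np.c_[i["cx"]+i["fx"]*x/z,i["cy"]+i["fy"]*y/z]
def tri(rs):
    A=np.zeros((3,3));b=np.zeros(3)
    for o,d in rs:
        M=np.eye(3)-np.outer(d,d);A+=M;b+=M@o
    p=np.linalg.solve(A,b); return p,[np.linalg.norm((np.eye(3)-np.outer(d,d))@(p-o)) for o,d in rs]
def atz(r,z): o,d=r; return o+d*(z-o[2])/d[2]
E
python3 - <<'E'
from h import *
s=cams.camera_info("scene");d=cams.camera_info("side")
for n,a,b in [("bed",(273,165),(346,230)),("first",(276,166),(341,217)),("up",(423,262),(282,167)),("upweb",(422,269),(283,170)),("down",(352,233),(305,196)),("downweb",(352,225),(308,185)),("can",(400,309),(326,135)),("black",(415,207),(242,192)),("green",(483,304),(271,148)),("hammerhead",(335,260),(336,182))]:
    p,e=tri([ray(s,a),ray(d,b)]);print(n,p.round(),np.round(e,1))
for n,b in [("scene",(390,180,470,290)),("scene",(310,190,390,260)),("scene",(190,105,360,230)),("side",(240,130,320,210)),("side",(250,185,450,300))]:
    im=cv2.imread(f"pics/{n}0.png")[b[1]:b[3],b[0]:b[2]];k=min(800/im.shape[1],600/im.shape[0])
    k=int(k);f=f"pics/c_{n}_{b[0]}_{b[1]}_x{k}.png";cv2.imwrite(f,cv2.resize(im,None,fx=k,fy=k,interpolation=cv2.INTER_CUBIC));print(f)
E
```

```text
bed [ 564. -164.   76.] [0.9 0.9]
first [ 566. -137.   92.] [5.6 5.6]
up [485. 316.  19.] [5.3 5.3]
upweb [490. 322.   3.] [3.8 3.8]
down [529. 125.   5.] [0.8 0.8]
downweb [538. 128.  41.] [0.9 0.9]
can [666. 402.  81.] [1.6 1.6]
black [344. 173.  19.] [3.2 3.2]
green [474. 485.  16.] [1.5 1.5]
hammerhead [637. 172.  16.] [1.6 1.6]
pics/c_scene_390_180_x5.png
pics/c_scene_310_190_x8.png
pics/c_scene_190_105_x4.png
pics/c_side_240_130_x7.png
pics/c_side_250_185_x4.png
```

View pics/c_scene_190_105_x4.png

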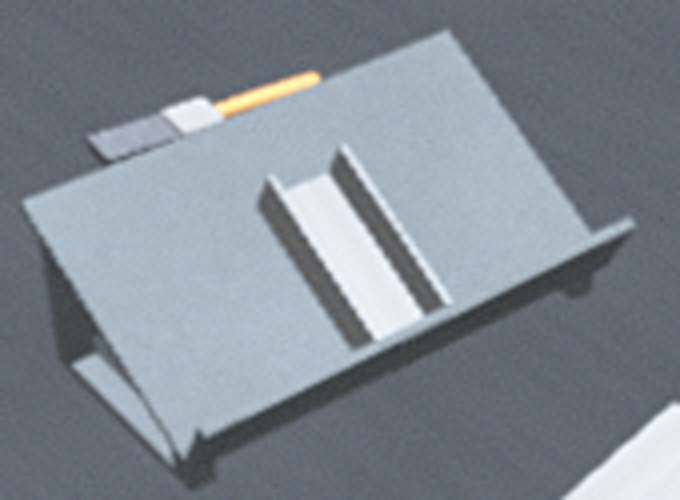

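View pics/c_side_250_185_x4.png

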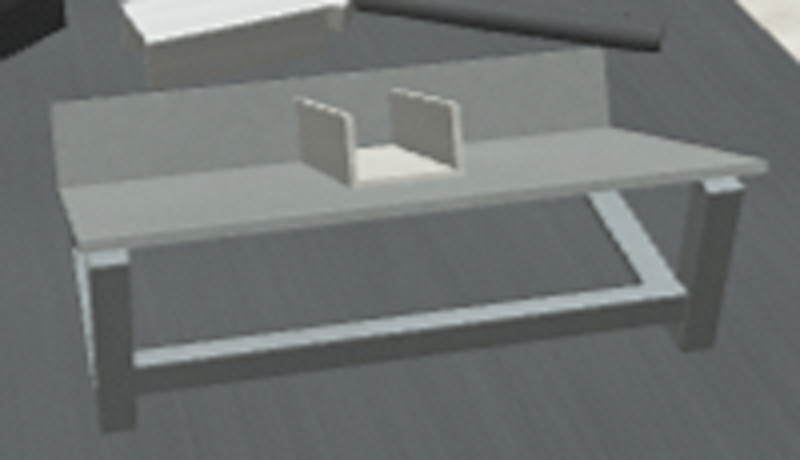

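View pics/c_scene_390_180_x5.png

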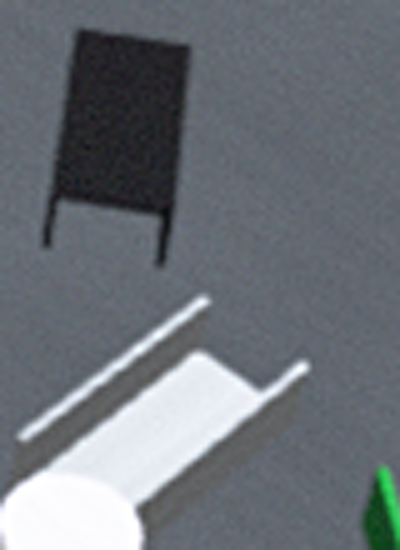

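View pics/c_side_240_130_x7.png

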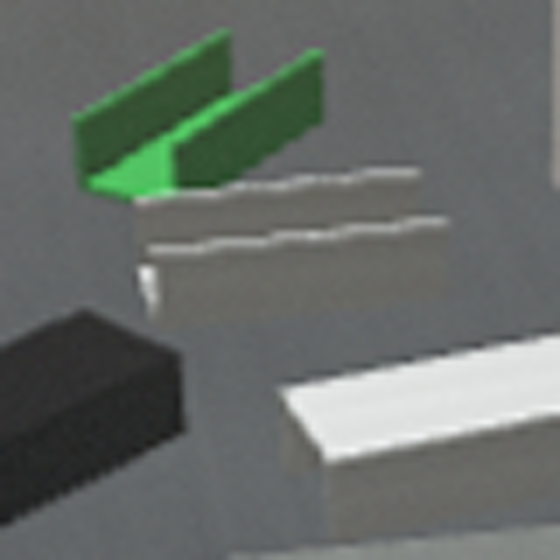

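View pics/c_scene_310_190_x8.png

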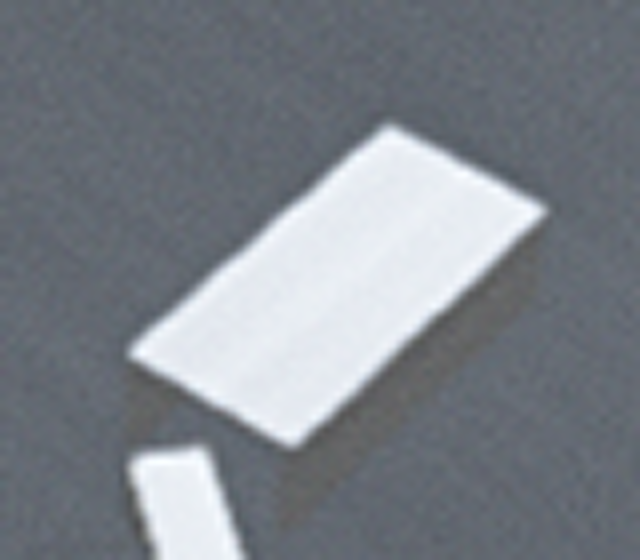

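```bash
cat > fit0.py <<'E'
from h import *
from scipy.optimize import least_squares
S=cams.camera_info("scene");D=cams.camera_info("side")
def c(off,k,p): return ((p[0]+.5)/k-.5+off[0],(p[1]+.5)/k-.5+off[1])
def fit(obs,Rf,x0,name):
    def res(x):
        r=[]
        for cam,P,px in obs:
            w=Rf(x).apply(P)+x[:3]*100
            r.append(proj(cam,w)[0]-px)
        return np.ravel(r)
    s=least_squares(res,x0,loss="soft_l1",f_scale=1);
    print(name,(s.x[:3]*100).round(1),np.degrees(s.x[3:]).round(1)); print(res(s.x).reshape(-1,2).round(1).tolist()); return s.x
# rack: x up slope (~ -y world), y ~ +x world
def Rr(x): # x[3]=yaw dev, x[4]=slope
    return R.from_euler('z',-np.pi/2+x[3])*R.from_euler('y',-x[4])
o=(190,105);q=(250,185)
rack=[(S,(105,-180,0),c(o,4,(447,31))),(S,(105,180,0),c(o,4,(25,203))),(S,(-105,180,0),c(o,4,(183,458))),
(S,(-105,-180,52),c(o,4,(630,220))),(S,(-105,180,52),c(o,4,(200,432))),
(D,(105,-180,0),c(q,4,(80,243))),(D,(105,180,0),c(q,4,(765,163))),(D,(-105,-180,0),c(q,4,(60,188))),(D,(-105,180,0),c(q,4,(612,128))),(D,(-105,-180,52),c(q,4,(52,103))),(D,(-105,180,52),c(q,4,(603,48)))]
xr=fit(rack,Rr,[5.6,-1.6,.85,0,.49],"rack")
first=[(S,(70,32,20),c(o,4,(268,180))),(S,(70,-32,20),c(o,4,(348,146))),(S,(-70,-32,20),c(o,4,(448,300))),
(D,(70,-32,20),c(q,4,(353,110))),(D,(70,-32,-20),c(q,4,(353,187))),(D,(70,32,20),c(q,4,(462,102))),(D,(70,32,-20),c(q,4,(464,174))),(D,(-70,-32,20),c(q,4,(296,97))),(D,(-70,32,20),c(q,4,(391,89)))]
xf=fit(first,Rr,[5.6,-1.4,.92,0,.49],"first")
Rb=Rr(xr); print("first in bed",Rb.inv().apply(xf[:3]*100-xr[:3]*100))
def Rz(x): return R.from_euler('z',x[3])
o=(390,180);q=(240,130)
# upch
up=[(S,(-70,-32,20),c(o,5,(207,296))),(S,(-70,32,20),c(o,5,(310,364))),(S,(70,-32,20),c(o,5,(20,438))),
(D,(-70,32,20),c(q,7,(135,202))),(D,(70,32,20),c(q,7,(420,170))),(D,(-70,-32,20),c(q,7,(147,250))),(D,(70,-32,20),c(q,7,(448,217))),(D,(-70,-32,-20),c(q,7,(157,320)))]
xu=fit(up,Rz,[4.88,3.19,.2,0],"up")
o=(310,190)
dn=[(S,(-70,-32,20),c(o,8,(388,122))),(S,(-70,32,20),c(o,8,(550,210))),(S,(70,-32,20),c(o,8,(128,353))),(S,(70,32,20),c(o,8,(292,448))),
(D,(-70,32,20),c(q,7,(282,388))),(D,(-70,-32,20),c(q,7,(325,462))),(D,(-70,-32,-20),c(q,7,(330,530)))]
xd=fit(dn,Rz,[5.36,1.26,.2,0],"down")
E
python3 fit0.py
```

```text
rack [ 562.8 -169.8   82.9] [-2.2 27.9]
[[1.0, 0.1], [-0.4, -0.0], [0.6, 0.7], [0.6, -0.4], [0.0, -1.1], [-0.1, 0.0], [0.4, -0.2], [0.3, 0.2], [-0.2, -0.2], [0.3, 0.5], [0.5, 0.1]]
first [ 569.1 -130.3   86.2] [-1.4 28.1]
[[0.3, -0.7], [-0.6, -0.5], [2.4, 1.4], [-1.2, 1.1], [0.6, 0.0], [-0.3, -0.1], [0.8, -0.2], [0.0, 0.2], [0.7, -0.5]]
first in bed [-33.60361539   4.82173367  21.4745603 ]
up [489.3 323.4  20.2] [1.3]
[[0.1, -0.4], [0.7, 0.1], [0.4, -0.5], [0.3, -0.7], [-0.1, -0.4], [1.1, 0.5], [0.1, 0.6], [0.5, 1.4]]
down [532.4 126.9  19.7] [9.]
[[0.9, 0.3], [0.5, -0.1], [0.2, -0.6], [0.1, -0.4], [0.2, 0.2], [1.0, -0.3], [0.8, 1.9]]
```

```bash
cat >> h.py <<'E'
def Rdown(ang): # tool down, x at angle deg
    a=np.radians(ang); x=np.array([np.cos(a),np.sin(a),0]);z=np.array([0,0,-1.]);return R.from_matrix(np.c_[x,np.cross(z,x),z])
def plan(p,Rt,N,nd=3,start=None,dec=True):
    if start is None:
        s=ctrl.sense();p0=np.array(s["eef_pos"]);R0=rot(s["ee_rot"])
    else:p0,R0=start
    Rr_=R0.inv()*Rt; rv=Rr_.as_rotvec()/N; st=R.from_rotvec(rv)
    M=sum((R.from_rotvec(rv*k).as_matrix() for k in range(N)))
    d=np.linalg.solve(M,R0.inv().apply(np.array(p)-p0))
    a=np.round(d/750,nd);b=np.round(np.degrees(rv)/45,nd)
    T=R0;q=p0.copy()
    for k in range(N): q=q+T.apply(a*750);T=T*R.from_rotvec(np.radians(b*45))
    print("row x%d"%N,[a.tolist(),b.tolist()],"mm/row %.1f deg/row %.1f"%(np.linalg.norm(d),np.degrees(np.linalg.norm(rv))),"err mm",(q-p).round(1),"deg",np.degrees((T.inv()*Rt).as_rotvec()).round(2))
    return q,T
E
python3 - <<'E'
from h import *
st=plan([489.3,323.4,120],Rdown(91.3),12)
plan([489.3,323.4,6],Rdown(91.3),6,start=st)
E
```

```text
row x12 [[-0.011, 0.034, 0.012], [0.0, 0.0, -0.046]] mm/row 28.4 deg/row 2.1 err mm [-2.5 -3.5  3.3] deg [ 0.    0.   -0.17]
row x6 [[0.001, 0.001, 0.026], [0.0, 0.0, -0.001]] mm/row 19.6 deg/row 0.0 err mm [1.9 1.1 0.3] deg [0.  0.  0.1]
```

play_rows([
  [[-0.011, 0.034, 0.012], [0, 0, -0.046]],
  [[-0.011, 0.034, 0.012], [0, 0, -0.046]],
  [[-0.011, 0.034, 0.012], [0, 0, -0.046]],
  [[-0.011, 0.034, 0.012], [0, 0, -0.046]],
  [[-0.011, 0.034, 0.012], [0, 0, -0.046]],
  [[-0.011, 0.034, 0.012], [0, 0, -0.046]],
  [[-0.011, 0.034, 0.012], [0, 0, -0.046]],
  [[-0.011, 0.034, 0.012], [0, 0, -0.046]],
  [[-0.011, 0.034, 0.012], [0, 0, -0.046]],
  [[-0.011, 0.034, 0.012], [0, 0, -0.046]],
  [[-0.011, 0.034, 0.012], [0, 0, -0.046]],
  [[-0.011, 0.034, 0.012], [0, 0, -0.046]],
  [[0, 0, 0], [0, 0, 0]],
], grip=0, squeeze=60)

```text
time_s: 2.8
eef_pos: [488.6, 318.4, 121.9]
ee_rot: [-0.0, 0.701, 0.713, -0.001]
force: [-1.1, -0.1, -0.8]
grip_width: 0.999
```

Run:
```python
from h import *
i=cams.camera_info("wrist");im=cams.capture("wrist")
cv2.imwrite("pics/w1.png",im[:,:,::-1])
s=ctrl.sense();print(s["joints"].round(2))
Z=Rz=R.from_euler('z',1.3,degrees=True)
for P in [(-70,-32,20),(-70,32,20),(70,-32,20),(70,32,20),(0,0,-16)]: print(P,proj(i,Z.apply(P)+[489.3,323.4,20],True).round())
plan([489.3,323.4,6],Rdown(91.3),6)
```

```text
[ 0.38  0.54  1.46  0.    1.15 -1.21]
(-70, -32, 20) [[282. 116.]]
(-70, 32, 20) [[370. 116.]]
(70, -32, 20) [[289. 281.]]
(70, 32, 20) [[362. 281.]]
(0, 0, -16) [[325. 192.]]
row x6 [[0.001, 0.0, 0.026], [-0.0, 0.0, -0.001]] mm/row 19.4 deg/row 0.0 err mm [-2.2  0.2 -0.5] deg [-0.07  0.03 -0.01]
```

View pics/w1.png

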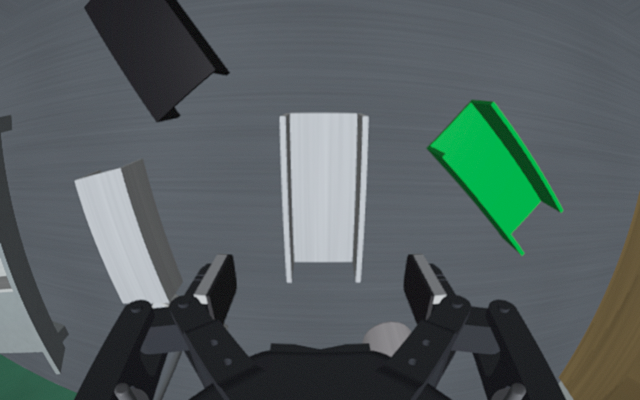

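play_rows([
  [[0.001, 0.001, 0.026], [0, 0, 0]],
  [[0.001, 0.001, 0.026], [0, 0, 0]],
  [[0.001, 0, 0.026], [0, 0, 0]],
  [[0.001, 0, 0.026], [0, 0, 0]],
  [[0.001, 0, 0.026], [0, 0, 0]],
  [[0.001, 0, 0.025], [0, 0, 0]],
  [[0, 0, 0], [0, 0, 0]],
])

```text
time_s: 3.55
eef_pos: [486.2, 324.5, 5.4]
ee_rot: [-0.001, 0.7, 0.714, -0.002]
force: [-0.2, 0.0, -0.7]
grip_width: 0.999
```

play_rows([
  [[0, 0, 0], [0, 0, 0]],
  [[0, 0, 0], [0, 0, 0]],
  [[0, 0, 0], [0, 0, 0]],
  [[0, 0, 0], [0, 0, 0]],
  [[0, 0, 0], [0, 0, 0]],
  [[0, 0, 0], [0, 0, 0]],
], grip=1, squeeze=60)

```text
time_s: 4.15
eef_pos: [488.8, 324.6, 8.9]
ee_rot: [0.001, 0.7, 0.714, 0.001]
force: [-1.7, -2.7, 6.6]
grip_width: 0.738
```

Run:
```python
from h import *
for k in range(3):
    im=cams.capture("wrist");s=ctrl.sense();print(s["eef_pos"].round(1),s["ee_rot"].round(4),s["force"].round(1),s["grip_width"])
cv2.imwrite("pics/w2.png",im[:,:,::-1])
```

```text
[488.8 324.6   8.9] [6.000e-04 7.000e-01 7.141e-01 9.000e-04] [-1.5 -2.5  6.6] 0.7408177646431191
[488.8 324.6   8.9] [6.000e-04 7.000e-01 7.141e-01 9.000e-04] [-2.8 -1.8  5.7] 0.7345213970097311
[488.8 324.6   8.9] [6.000e-04 7.000e-01 7.142e-01 9.000e-04] [-1.3 -1.9  6.6] 0.7377601860279066
```

View pics/w2.png

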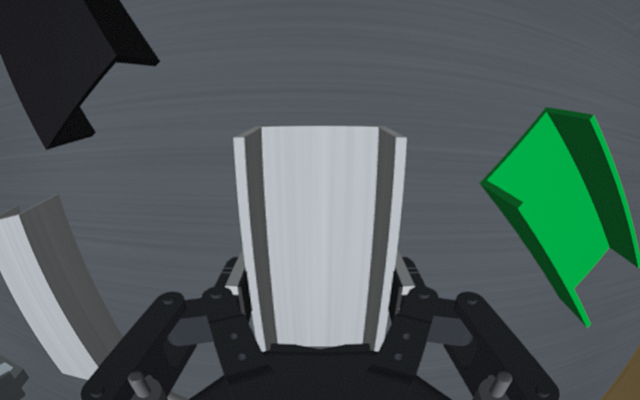

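play_rows([
  [[0, 0, -0.02], [0, 0, 0]],
  [[0, 0, -0.03], [0, 0, 0]],
  [[0, 0, -0.04], [0, 0, 0]],
  [[0, 0, -0.05], [0, 0, 0]],
  [[0, 0, -0.05], [0, 0, 0]],
  [[0, 0, -0.05], [0, 0, 0]],
  [[0, 0, -0.02], [0, 0, 0]],
  [[0, 0, 0], [0, 0, 0]],
  [[0, 0, 0], [0, 0, 0]],
])

```text
time_s: 5.2
eef_pos: [487.5, 324.3, 201.4]
ee_rot: [-0.0, 0.7, 0.714, -0.001]
force: [-0.1, 0.1, -5.9]
grip_width: 0.732
```

```bash
cat >> h.py <<'E'
BP=np.array([562.8,-169.8,82.9]);BYAW=-2.0;BSL=28.0
def bedR(): return R.from_euler('z',-90+BYAW,degrees=True)*R.from_euler('y',-BSL,degrees=True)
def bedT(x,y,z,dyaw=0):  # world tcp for bed coordinates, tool R
    B=bedR().as_matrix(); return BP+B@np.array([x,y,z]), R.from_matrix(np.c_[B[:,1],B[:,0],-B[:,2]])
def tobed(p): return bedR().inv().apply(np.array(p)-BP)
E
python3 - <<'E'
from h import *
s=ctrl.sense();print(s["eef_pos"].round(1),s["force"].round(1),s["grip_width"])
p,T=bedT(-27,-85,130);print(p)
st=plan(p,T,18)
E
```

```text
[487.5 324.3 201.4] [-0.1  0.1 -5.9] 0.7321297730242896
[480.81373099 -82.01435566 185.00745488]
row x18 [[-0.025, 0.021, 0.008], [-0.027, -0.028, 0.112]] mm/row 25.3 deg/row 5.4 err mm [-4.2  0.8  0.5] deg [ 0.25 -0.26  0.3 ]
```

Run:
```python
from h import *
s=ctrl.sense();q=np.array(s["eef_pos"]);T=rot(s["ee_rot"])
for k in range(18):
    q=q+T.apply(np.array([-0.025, 0.021, 0.008])*750);T=T*R.from_rotvec(np.radians(45*np.array([-0.027, -0.028, 0.112])))
    if k%3==2:print(q.round())
```

```text
[531. 265. 186.]
[558. 195. 176.]
[567. 120. 173.]
[555.  46. 174.]
[524. -23. 179.]
[477. -81. 186.]
```

Fine, everything below stays clear (channel underside above 160 mm, can 200 mm away).

play_rows([
  [[-0.025, 0.021, 0.008], [-0.027, -0.028, 0.112]],
  [[-0.025, 0.021, 0.008], [-0.027, -0.028, 0.112]],
  [[-0.025, 0.021, 0.008], [-0.027, -0.028, 0.112]],
  [[-0.025, 0.021, 0.008], [-0.027, -0.028, 0.112]],
  [[-0.025, 0.021, 0.008], [-0.027, -0.028, 0.112]],
  [[-0.025, 0.021, 0.008], [-0.027, -0.028, 0.112]],
  [[-0.025, 0.021, 0.008], [-0.027, -0.028, 0.112]],
  [[-0.025, 0.021, 0.008], [-0.027, -0.028, 0.112]],
  [[-0.025, 0.021, 0.008], [-0.027, -0.028, 0.112]],
  [[-0.025, 0.021, 0.008], [-0.027, -0.028, 0.112]],
  [[-0.025, 0.021, 0.008], [-0.027, -0.028, 0.112]],
  [[-0.025, 0.021, 0.008], [-0.027, -0.028, 0.112]],
  [[-0.025, 0.021, 0.008], [-0.027, -0.028, 0.112]],
  [[-0.025, 0.021, 0.008], [-0.027, -0.028, 0.112]],
  [[-0.025, 0.021, 0.008], [-0.027, -0.028, 0.112]],
  [[-0.025, 0.021, 0.008], [-0.027, -0.028, 0.112]],
  [[-0.025, 0.021, 0.008], [-0.027, -0.028, 0.112]],
  [[-0.025, 0.021, 0.008], [-0.027, -0.028, 0.112]],
  [[0, 0, 0], [0, 0, 0]],
  [[0, 0, 0], [0, 0, 0]],
])

```text
time_s: 7.2
eef_pos: [476.8, -80.8, 184.9]
ee_rot: [0.243, 0.97, -0.014, -0.003]
force: [0.0, 0.1, -5.6]
grip_width: 0.738
```

Run:
```python
from h import *
s=ctrl.sense();print(s["eef_pos"].round(1),s["force"].round(1),s["grip_width"],s["joints"].round(2))
i=cams.camera_info("wrist");im=cams.capture("wrist")
import pickle;pickle.dump((i,s),open("w3.pkl","wb"))
p,T=bedT(-27,-85,130);plan(p,T,4)
o=im[:,:,::-1].copy();cv2.imwrite("pics/w3.png",o)
B=bedR()
for P in [(105,-180,0),(105,180,0),(-105,-180,0),(-105,180,0),(-105,-180,52),(-105,180,52),(35,-27,40),(35,37,40),(-105,-27,40),(-105,37,40)]:
    u=proj(i,B.apply(P)+BP,True)[0];print(P,u.round());cv2.circle(o,tuple(int(v) for v in u.round()),3,(0,0,255),1)
cv2.imwrite("pics/w3o.png",o)
```

```text
[476.8 -80.8 184.9] [ 0.   0.1 -5.6] 0.737719568466771 [-0.16  0.3   1.73 -0.55  1.11  0.12]
row x4 [[0.001, 0.0, 0.0], [0.001, -0.002, 0.002]] mm/row 1.0 deg/row 0.1 err mm [-0.6  1.3  0.1] deg [-0.02  0.08 -0.01]
(105, -180, 0) [239. 299.]
(105, 180, 0) [526. 286.]
(-105, -180, 0) [220. 103.]
(-105, 180, 0) [563. 122.]
(-105, -180, 52) [199. 106.]
(-105, 180, 52) [596. 130.]
(35, -27, 40) [389. 266.]
(35, 37, 40) [454. 263.]
(-105, -27, 40) [403. 104.]
(-105, 37, 40) [476. 111.]
```

View pics/w3o.png

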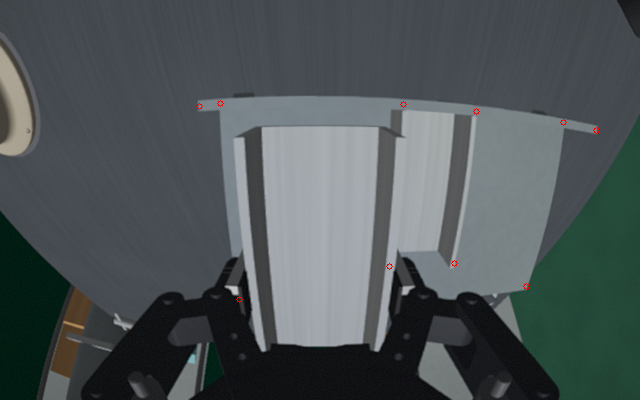

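Run:
```python
import cv2
for n,b in [("a",(190,80,290,140)),("b",(380,90,620,310))]:
    for f in ("w3","w3o")[:2]:
        im=cv2.imread(f"pics/{f}.png")[b[1]:b[3],b[0]:b[2]];k=min(800//im.shape[1],600//im.shape[0])
        if f=="w3o" and n=="b": continue
        print(k);cv2.imwrite(f"pics/z{f}{n}.png",cv2.resize(im,None,fx=k,fy=k,interpolation=cv2.INTER_CUBIC))
im=cv2.imread("pics/w3.png")[90:290,380:620];cv2.imwrite("pics/zw3b.png",cv2.resize(im,None,fx=3,fy=3,interpolation=cv2.INTER_CUBIC))
```

```text
8
8
2
```

View pics/zw3b.png

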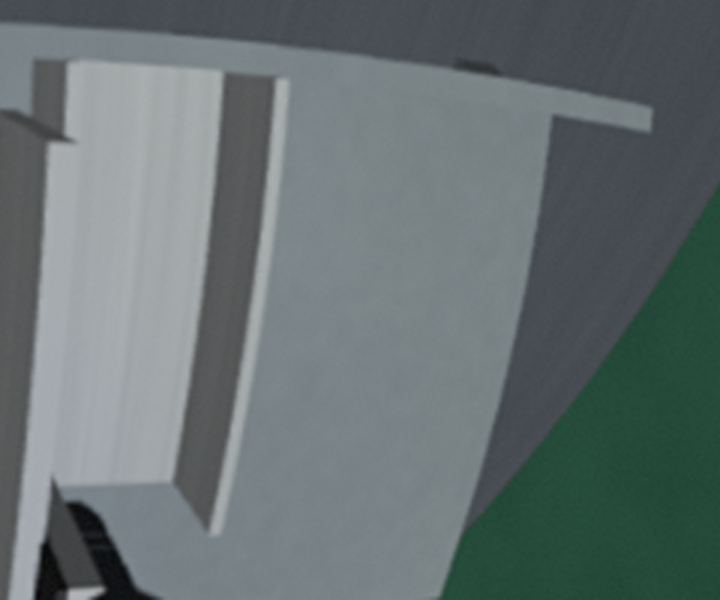

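View pics/zw3a.png

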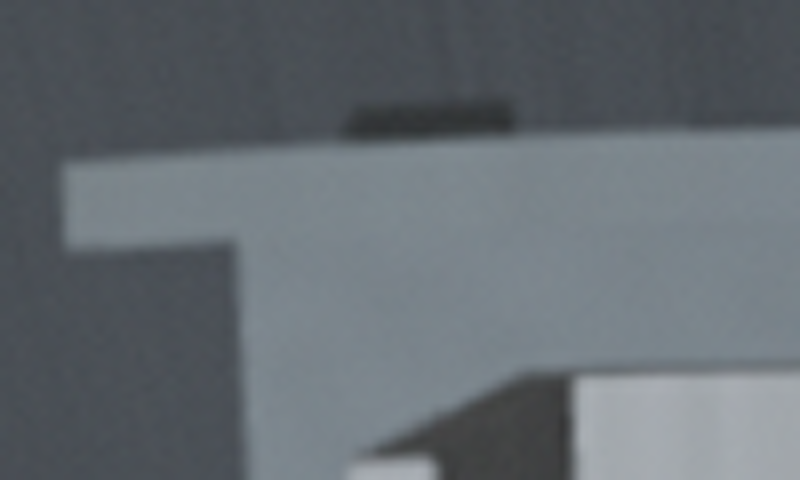

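```bash
cat > fit1.py <<'E'
from fit0 import *
import pickle
W,_=pickle.load(open("w3.pkl","rb"))
o=(190,105);q=(250,185)
def fit2(obs,x0,name):
    def res(x):
        return np.ravel([(proj(cam,Rr(x).apply(P)+x[:3]*100,cam is W)[0]-px) for cam,P,px in obs])
    s=least_squares(res,x0,loss="soft_l1",f_scale=1)
    print(name,(s.x[:3]*100).round(1),np.degrees(s.x[3:]).round(2)); 
    for (cam,P,px),r in zip(obs,res(s.x).reshape(-1,2)): print("  ","S" if cam is S else "D" if cam is D else "W",P,r.round(1))
    return s.x
rk=[(S,(105,-180,0),c(o,4,(447,31))),(S,(105,180,0),c(o,4,(25,203))),
(D,(105,-180,0),c(q,4,(80,243))),(D,(105,180,0),c(q,4,(765,163))),(D,(-105,-180,0),c(q,4,(60,188))),(D,(-105,180,0),c(q,4,(612,128))),
(W,(-105,-180,0),(219.6,110)),(W,(-105,180,0),(564,128.3)),(W,(-105,-180,52),(198,111)),(W,(-105,180,52),(597,133.7))]
print("=====")
xr=fit2(rk,[5.6,-1.7,.85,0,.49],"rack")
fs=[f for f in first if not(f[0] is S and f[1][0]<0)]+[(W,(-70,32,20),(476.7,116.7)),(W,(70,32,20),(453.3,268.3)),(W,(-70,-28,20),(402.5,110))]
xf=fit2(fs,[5.6,-1.4,.92,0,.49],"first")
print("first in bed",Rr(xr).inv().apply(xf[:3]*100-xr[:3]*100))
E
python3 fit1.py | sed -n '/=====/,$p'
```

```text
=====
rack [ 562.6 -172.6   85.6] [-2.05 27.56]
   S (105, -180, 0) [ 0.2 -1. ]
   S (105, 180, 0) [-1.1 -1.1]
   D (105, -180, 0) [0.1 0.2]
   D (105, 180, 0) [ 1.2 -0.4]
   D (-105, -180, 0) [ 0.2 -0.2]
   D (-105, 180, 0) [ 0.1 -0.8]
   W (-105, -180, 0) [-0.3 -2.6]
   W (-105, 180, 0) [-0.2 -2.3]
   W (-105, -180, 52) [0.2 0.6]
   W (-105, 180, 52) [-0.8  0.5]
first [ 567.9 -132.5   88.2] [-1.5  28.01]
   S (70, 32, 20) [ 0.2 -1.9]
   S (70, -32, 20) [-0.7 -1.6]
   D (70, -32, 20) [-1.5  1. ]
   D (70, -32, -20) [ 0.2 -0. ]
   D (70, 32, 20) [-0.5 -0.3]
   D (70, 32, -20) [ 0.6 -0.2]
   D (-70, -32, 20) [-0.2  0. ]
   D (-70, 32, 20) [ 0.6 -0.7]
   W (-70, 32, 20) [-1.7 -1.1]
   W (70, 32, 20) [-0.1 -0.5]
   W (-70, -28, 20) [3.4 0.6]
first in bed [-34.51812761   3.89008057  20.87320101]
```

```bash
sed -i 's/^BP=.*/BP=np.array([562.6,-172.6,85.2]);BYAW=-2.0;BSL=28.0/' h.py
python3 - <<'E'
from h import *
s=ctrl.sense();print(tobed(s["eef_pos"]))
p,T=bedT(-28,-86,22);plan(p,T,8)
E
```

```text
[-31.62149035 -88.58916963 129.97053553]
row x8 [[0.0, 0.001, 0.018], [0.0, -0.001, 0.001]] mm/row 13.5 deg/row 0.1 err mm [-2.4 -2.3  1.2] deg [ 0.16  0.08 -0.01]
```

play_rows([
  [[0.003, 0.003, 0.012], [0.004, -0.008, 0.008]],
  [[0.001, 0.002, 0.018], [0, 0, 0]],
  [[0, 0, 0.02], [0, 0, 0]],
  [[0, 0, 0.02], [0, 0, 0]],
  [[0, 0, 0.02], [0, 0, 0]],
  [[0, 0, 0.02], [0, 0, 0]],
  [[0, 0, 0.02], [0, 0, 0]],
  [[0, 0, 0.014], [0, 0, 0]],
  [[0, 0, 0], [0, 0, 0]],
  [[0, 0, 0], [0, 0, 0]],
])

```text
time_s: 8.25
eef_pos: [478.7, -135.2, 92.5]
ee_rot: [0.242, 0.97, -0.018, -0.004]
force: [0.8, -1.3, -5.6]
grip_width: 0.736
```

Run:
```python
from h import *
ims={n:cams.capture(n) for n in("side","wrist")}
for n in ims: cv2.imwrite(f"pics/{n}4.png",ims[n][:,:,::-1])
im=ims["side"][185:300,250:450,::-1];cv2.imwrite("pics/side4z.png",cv2.resize(im,None,fx=4,fy=4,interpolation=cv2.INTER_CUBIC))
s=ctrl.sense();print(tobed(s["eef_pos"]),s["force"].round(1))
p,T=bedT(-28,-86,22);plan(p,T,1)
```

```text
[-26.88986127 -85.00169655  23.11109539] [ 0.4 -0.1 -5.3]
row x1 [[-0.001, -0.001, 0.001], [0.001, -0.001, -0.002]] mm/row 1.9 deg/row 0.1 err mm [ 0.2 -0.2  0.5] deg [ 0.02  0.01 -0.01]
```

View pics/side4z.png

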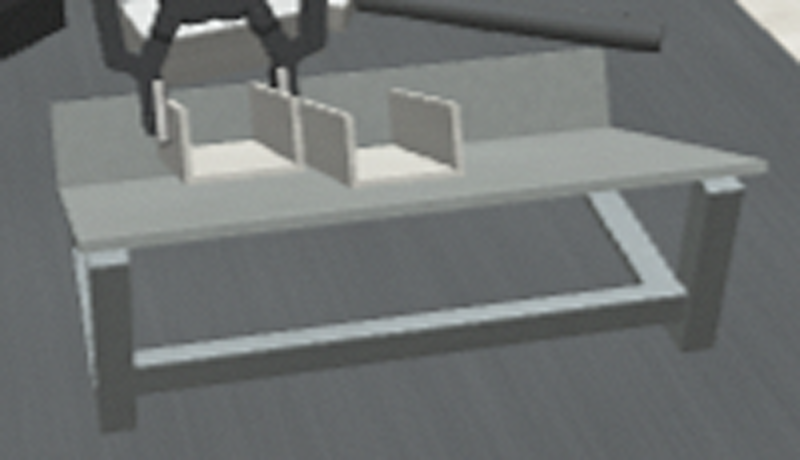

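View pics/wrist4.png

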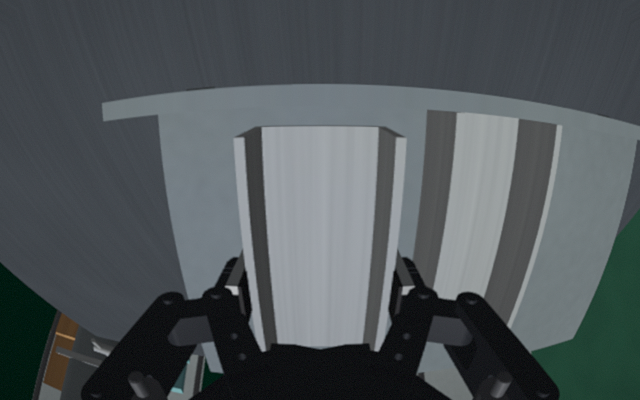

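play_rows([
  [[-0.001, -0.001, 0.004], [0, 0, 0]],
  [[0, 0, 0.004], [0, 0, 0]],
  [[0, 0, 0.004], [0, 0, 0]],
  [[0, 0, 0.003], [0, 0, 0]],
  [[0, 0, 0], [0, 0, 0]],
  [[0, 0, 0], [0, 0, 0]],
])

```text
time_s: 8.95
eef_pos: [477.5, -139.9, 82.1]
ee_rot: [0.242, 0.97, -0.018, -0.004]
force: [0.4, -0.0, -5.6]
grip_width: 0.734
```

Run:
```python
from h import *
s=ctrl.sense();print(tobed(s["eef_pos"]),s["force"].round(1),s["wrist_torque"].round(2))
```

```text
[-27.71003905 -86.20241837  11.25578871] [ 0.4 -0.  -5.6] [ 0.67 -0.04  0.02]
```

play_rows([
  [[0, 0, 0.002], [0, 0, 0]],
  [[0, 0, 0], [0, 0, 0]],
  [[0, 0, 0.001], [0, 0, 0]],
  [[0, 0, 0], [0, 0, 0]],
])

```text
time_s: 9.35
eef_pos: [477.5, -140.9, 80.2]
ee_rot: [0.242, 0.97, -0.018, -0.004]
force: [0.1, 1.6, -5.3]
grip_width: 0.736
```

Run:
```python
from h import *
s=ctrl.sense();print(tobed(s["eef_pos"]),s["force"].round(1),s["wrist_torque"].round(2))
```

```text
[-27.70506334 -86.1397714    9.08095996] [ 0.1  1.6 -5.3] [ 0.68  0.04 -0.12]
```

play_rows([
  [[0, 0, 0.001], [0, 0, 0]],
  [[0, 0, 0], [0, 0, 0]],
  [[0, 0, 0.001], [0, 0, 0]],
  [[0, 0, 0], [0, 0, 0]],
  [[0, 0, 0], [0, 0, 0]],
])

```text
time_s: 9.85
eef_pos: [477.6, -141.0, 80.1]
ee_rot: [0.243, 0.97, -0.018, -0.004]
force: [-3.8, 10.9, 9.4]
grip_width: 0.737
```

Run:
```python
from h import *
s=ctrl.sense();print(tobed(s["eef_pos"]),s["force"].round(1),s["wrist_torque"].round(2))
```

```text
[-27.69860702 -86.10172877   8.92006429] [-3.8 10.9  9.4] [ 0.98  1.03 -0.56]
```

play_rows([
  [[0, 0, -0.001], [0, 0, 0]],
  [[0, 0, 0], [0, 0, 0]],
  [[0, 0, 0], [0, 0, 0]],
  [[0, 0, 0], [0, 0, 0]],
  [[0, 0, 0], [0, 0, 0]],
  [[0, 0, 0], [0, 0, 0]],
], grip=0.15)

```text
time_s: 10.45
eef_pos: [477.5, -141.3, 79.5]
ee_rot: [0.242, 0.97, -0.018, -0.004]
force: [0.3, 0.6, 1.0]
grip_width: 0.847
```

Run:
```python
from h import *
im=cams.capture("wrist");s=ctrl.sense();print(tobed(s["eef_pos"]),s["force"].round(1),s["wrist_torque"].round(2),s["grip_width"])
cv2.imwrite("pics/w5.png",im[:,:,::-1])
```

```text
[-27.69926889 -86.17901699   8.27338246] [0.8 0.3 0.2] [ 0.29 -0.07 -0.03] 0.8535371837304262
```

View pics/w5.png

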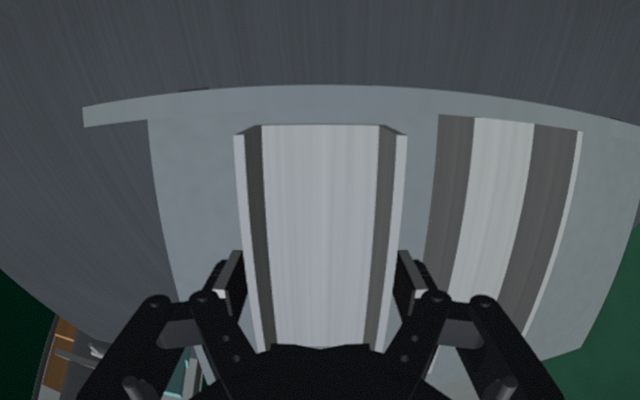

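play_rows([
  [[0, 0, -0.01], [0, 0, 0]],
  [[0, 0, -0.02], [0, 0, 0]],
  [[0, 0, -0.03], [0, 0, 0]],
  [[0, 0, -0.04], [0, 0, 0]],
  [[0, 0, -0.04], [0, 0, 0]],
  [[0, 0, -0.04], [0, 0, 0]],
  [[0, 0, -0.02], [0, 0, 0]],
  [[0, 0, 0], [0, 0, 0]],
  [[0, 0, 0], [0, 0, 0]],
])

```text
time_s: 11.4
eef_pos: [479.7, -70.7, 211.5]
ee_rot: [0.242, 0.97, -0.018, -0.004]
force: [-0.6, -0.5, -0.6]
grip_width: 0.849
```

Run:
```python
from h import *
import pickle
s=ctrl.sense();i=cams.camera_info("wrist");im=cams.capture("wrist");print(tobed(s["eef_pos"]),s["eef_pos"])
pickle.dump((i,s),open("w6.pkl","wb"))
cv2.imwrite("pics/w6.png",im[:,:,::-1])
im=im[80:340,180:500,::-1];cv2.imwrite("pics/w6z.png",cv2.resize(im,None,fx=2.25,fy=2.25,interpolation=cv2.INTER_CUBIC))
plan([532.4,126.9,130],Rdown(-81),15)
```

```text
[-28.071682   -86.35622332 157.99143018] [479.74997769 -70.68818631 211.51929655]
row x15 [[-0.009, -0.019, 0.002], [0.035, -0.028, 0.114]] mm/row 16.0 deg/row 5.5 err mm [-4.2 -1.3 -0.5] deg [-0.22 -0.11  0.35]
```

View pics/w6.png

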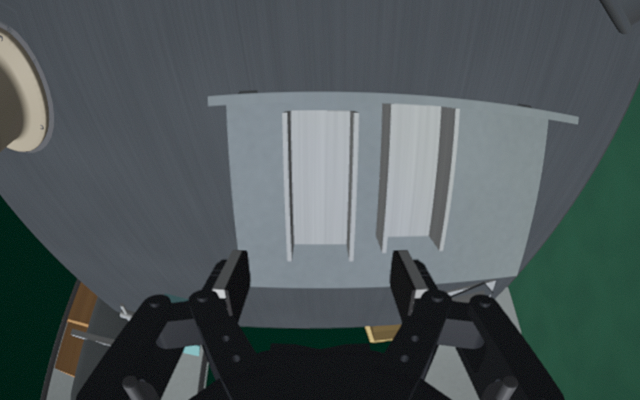

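Run:
```python
import cv2
im=cv2.imread("pics/w6.png")[90:275,265:475];cv2.imwrite("pics/w6y.png",cv2.resize(im,None,fx=3,fy=3,interpolation=cv2.INTER_CUBIC))
```

```text
(no output)
```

View pics/w6y.png

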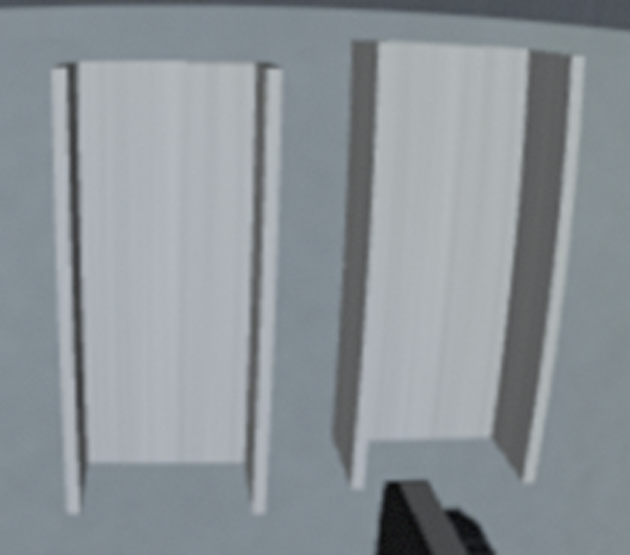

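Run:
```python
from h import *
import pickle
i,s=pickle.load(open("w6.pkl","rb"))
def f(p): 
    o,d=ray(i,((p[0]+.5)/3-.5+265,(p[1]+.5)/3-.5+90),True); o=tobed(o);d=bedR().inv().apply(d); return (o+d*(40-o[2])/d[2]).round(1)
for n,ps in [("up LL LR HL HR",[(52,69),(283,69),(67,514),(265,514)]),("first",[(374,43),(585,56),(352,489),(536,483)])]:
    print(n,[f(p).tolist() for p in ps])
q=np.array(s["eef_pos"]);T=rot(s["ee_rot"])
for k in range(15):
    q=q+T.apply(np.array([-0.009, -0.019, 0.002])*750);T=T*R.from_rotvec(np.radians(45*np.array([0.035, -0.028, 0.114])))
    if k%3==2:print(q.round())
```

```text
up LL LR HL HR [[-95.8, -119.3, 40.0], [-95.8, -54.6, 40.0], [45.2, -119.8, 40.0], [45.3, -55.1, 40.0]]
first [[-104.0, -28.7, 40.0], [-104.4, 37.3, 40.0], [36.5, -26.9, 40.0], [36.9, 38.0, 40.0]]
[465. -32. 188.]
[462.  10. 167.]
[473.  53. 150.]
[495.  93. 138.]
[528. 126. 130.]
```

play_rows([
  [[-0.009, -0.019, 0.002], [0.035, -0.028, 0.114]],
  [[-0.009, -0.019, 0.002], [0.035, -0.028, 0.114]],
  [[-0.009, -0.019, 0.002], [0.035, -0.028, 0.114]],
  [[-0.009, -0.019, 0.002], [0.035, -0.028, 0.114]],
  [[-0.009, -0.019, 0.002], [0.035, -0.028, 0.114]],
  [[-0.009, -0.019, 0.002], [0.035, -0.028, 0.114]],
  [[-0.009, -0.019, 0.002], [0.035, -0.028, 0.114]],
  [[-0.009, -0.019, 0.002], [0.035, -0.028, 0.114]],
  [[-0.009, -0.019, 0.002], [0.035, -0.028, 0.114]],
  [[-0.009, -0.019, 0.002], [0.035, -0.028, 0.114]],
  [[-0.009, -0.019, 0.002], [0.035, -0.028, 0.114]],
  [[-0.009, -0.019, 0.002], [0.035, -0.028, 0.114]],
  [[-0.009, -0.019, 0.002], [0.035, -0.028, 0.114]],
  [[-0.009, -0.019, 0.002], [0.035, -0.028, 0.114]],
  [[-0.009, -0.019, 0.002], [0.035, -0.028, 0.114]],
  [[0, 0, 0], [0, 0, 0]],
  [[0, 0, 0], [0, 0, 0]],
], grip=0)

```text
time_s: 13.15
eef_pos: [528.1, 125.1, 129.6]
ee_rot: [-0.0, 0.763, -0.646, 0.002]
force: [0.3, -1.0, -1.0]
grip_width: 1.0
```

Run:
```python
from h import *
s=ctrl.sense();i=cams.camera_info("wrist");im=cams.capture("wrist");print(s["eef_pos"],s["joints"].round(2),s["grip_width"])
o=im[:,:,::-1].copy()
Z=R.from_euler('z',9.0,degrees=True)
for P in [(-70,-32,20),(-70,32,20),(70,-32,20),(70,32,20)]:
    u=proj(i,Z.apply(P)+[532.4,126.9,20],True)[0];print(P,u.round(1));o[int(round(u[1])),int(round(u[0]))]=(0,0,255)
cv2.imwrite("pics/w7.png",o)
o=o[20:320,180:480];cv2.imwrite("pics/w7z.png",cv2.resize(o,None,fx=2,fy=2,interpolation=cv2.INTER_NEAREST))
plan([532.4,126.9,6],Rdown(-81),8)
```

```text
[528.11606903 125.07990632 129.56813109] [ 0.02  0.45  1.58 -0.    1.11  1.42] 0.9999236049120002
(-70, -32, 20) [354.1 269.5]
(-70, 32, 20) [281.8 269. ]
(70, -32, 20) [361.9 105.6]
(70, 32, 20) [276.4 104.9]
row x8 [[-0.0, -0.001, 0.021], [-0.001, -0.0, 0.001]] mm/row 15.5 deg/row 0.1 err mm [ 1.8 -1.1 -2.2] deg [ 0.17 -0.17  0.09]
```

View pics/w7z.png

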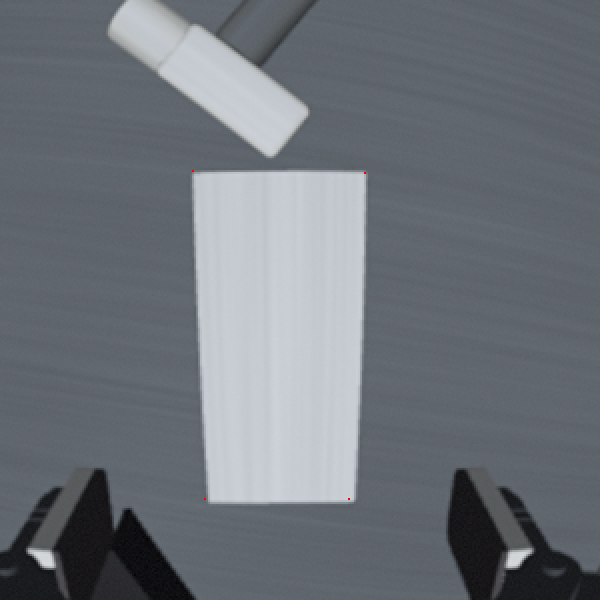

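play_rows([
  [[-0.001, -0.003, 0.02], [0, 0, 0]],
  [[0, -0.003, 0.025], [0, 0, 0]],
  [[0, 0, 0.025], [0, 0, 0]],
  [[0, 0, 0.025], [0, 0, 0]],
  [[0, 0, 0.025], [0, 0, 0]],
  [[0, 0, 0.025], [0, 0, 0]],
  [[0, 0, 0.017], [0, 0, 0]],
  [[0, 0, 0], [0, 0, 0]],
  [[0, 0, 0], [0, 0, 0]],
])

```text
time_s: 14.1
eef_pos: [533.9, 126.8, 9.4]
ee_rot: [-0.001, 0.763, -0.647, 0.003]
force: [0.3, -0.3, 0.0]
grip_width: 1.0
```

play_rows([
  [[0, 0, 0], [0, 0, 0]],
  [[0, 0, 0], [0, 0, 0]],
  [[0, 0, 0], [0, 0, 0]],
  [[0, 0, 0], [0, 0, 0]],
  [[0, 0, 0], [0, 0, 0]],
  [[0, 0, 0], [0, 0, 0]],
], grip=1, squeeze=60)

```text
time_s: 14.7
eef_pos: [534.5, 126.8, 10.2]
ee_rot: [-0.002, 0.763, -0.647, 0.004]
force: [-1.7, -2.2, 5.5]
grip_width: 0.736
```

play_rows([
  [[0, 0, -0.015], [0, 0, 0]],
  [[0, 0, -0.03], [0, 0, 0]],
  [[0, 0, -0.04], [0, 0, 0]],
  [[0, 0, -0.05], [0, 0, 0]],
  [[0, 0, -0.05], [0, 0, 0]],
  [[0, 0, -0.05], [0, 0, 0]],
  [[0, 0, -0.025], [0, 0, 0]],
  [[0, 0, 0], [0, 0, 0]],
  [[0, 0, 0], [0, 0, 0]],
])

```text
time_s: 15.6
eef_pos: [532.0, 127.3, 203.0]
ee_rot: [-0.001, 0.762, -0.647, 0.002]
force: [-0.2, 0.6, -5.6]
grip_width: 0.736
```

Run:
```python
from h import *
s=ctrl.sense();i=cams.camera_info("wrist");im=cams.capture("wrist");print(s["eef_pos"],s["force"].round(1),s["grip_width"])
cv2.imwrite("pics/w8.png",im[:,:,::-1])
p,T=bedT(-29,-41,120);print(p)
st=plan(p,T,15)
q=np.array(s["eef_pos"]);T=rot(s["ee_rot"])
```

```text
[531.97196757 127.28117483 203.02911821] [-0.2  0.6 -5.6] 0.736197161146694
[524.48471301 -89.2769698  177.53903582]
row x15 [[0.014, 0.015, 0.006], [-0.035, 0.028, -0.114]] mm/row 15.7 deg/row 5.5 err mm [-0.4 -4.6  6.6] deg [ 0.06  0.18 -0.01]
```

View pics/w8.png

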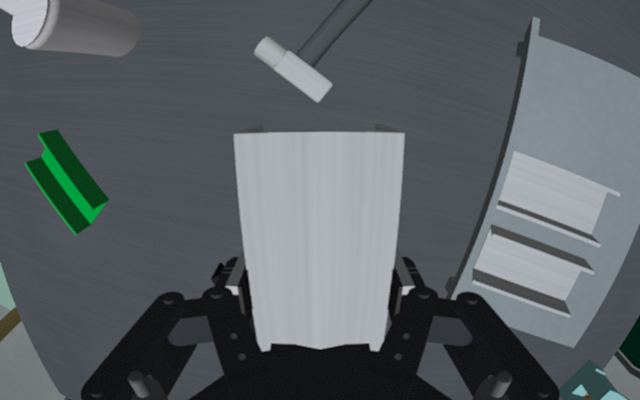

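play_rows([
  [[0.014, 0.015, 0.006], [-0.035, 0.028, -0.114]],
  [[0.014, 0.015, 0.006], [-0.035, 0.028, -0.114]],
  [[0.014, 0.015, 0.006], [-0.035, 0.028, -0.114]],
  [[0.014, 0.015, 0.006], [-0.035, 0.028, -0.114]],
  [[0.014, 0.015, 0.006], [-0.035, 0.028, -0.114]],
  [[0.014, 0.015, 0.006], [-0.035, 0.028, -0.114]],
  [[0.014, 0.015, 0.006], [-0.035, 0.028, -0.114]],
  [[0.014, 0.015, 0.006], [-0.035, 0.028, -0.114]],
  [[0.014, 0.015, 0.006], [-0.035, 0.028, -0.114]],
  [[0.014, 0.015, 0.006], [-0.035, 0.028, -0.114]],
  [[0.014, 0.015, 0.006], [-0.035, 0.028, -0.114]],
  [[0.014, 0.015, 0.006], [-0.035, 0.028, -0.114]],
  [[0.014, 0.015, 0.006], [-0.035, 0.028, -0.114]],
  [[0.014, 0.015, 0.006], [-0.035, 0.028, -0.114]],
  [[0.014, 0.015, 0.006], [-0.035, 0.028, -0.114]],
  [[0, 0, 0], [0, 0, 0]],
  [[0, 0, 0], [0, 0, 0]],
])

```text
time_s: 17.35
eef_pos: [524.2, -93.3, 184.4]
ee_rot: [0.241, 0.97, -0.019, -0.005]
force: [-0.1, -0.1, -4.1]
grip_width: 0.739
```

Run:
```python
from h import *
s=ctrl.sense();i=cams.camera_info("wrist");im=cams.capture("wrist");print(s["eef_pos"],tobed(s["eef_pos"]),s["force"].round(1),s["grip_width"])
cv2.imwrite("pics/w9.png",im[:,:,::-1])
p,T=bedT(-29,-41,62);R0=rot(s["ee_rot"]);print("tool shift/750",R0.inv().apply(p-s["eef_pos"])/750,"turn/45",np.degrees((R0.inv()*T).as_rotvec())/45)
im=cams.capture("side")[130:300,200:450,::-1];cv2.imwrite("pics/side9z.png",cv2.resize(im,None,fx=3,fy=3,interpolation=cv2.INTER_CUBIC))
```

```text
[524.23096635 -93.33278978 184.37928072] [-22.20198548 -41.11204601 124.13248808] [-0.1 -0.1 -4.1] 0.7390940235997628
tool shift/750 [ 0.0003916  -0.00899185  0.08285039] turn/45 [-0.00112267  0.00417454 -0.00414933]
```

View pics/w9.png

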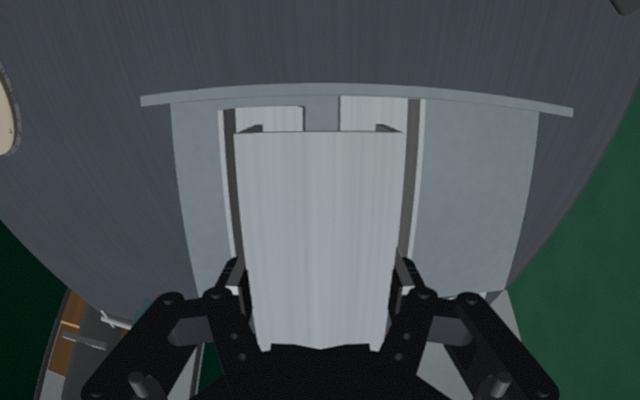

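View pics/side9z.png

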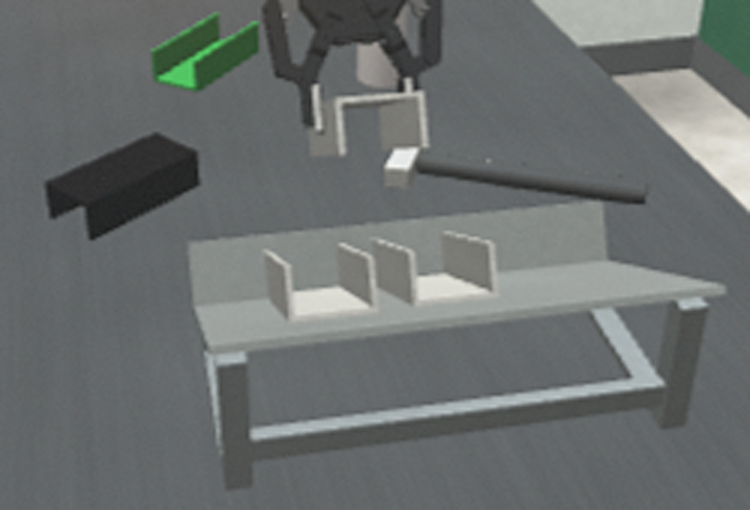

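play_rows([
  [[0, -0.003, 0.01], [0, 0.004, -0.004]],
  [[0, -0.003, 0.015], [0, 0, 0]],
  [[0, -0.003, 0.02], [0, 0, 0]],
  [[0, 0, 0.02], [0, 0, 0]],
  [[0, 0, 0.018], [0, 0, 0]],
  [[0, 0, 0], [0, 0, 0]],
  [[0, 0, 0], [0, 0, 0]],
])

```text
time_s: 18.15
eef_pos: [524.3, -117.2, 127.5]
ee_rot: [0.242, 0.97, -0.016, -0.003]
force: [-0.7, 0.3, -4.3]
grip_width: 0.739
```

Run:
```python
from h import *
s=ctrl.sense();im=cams.capture("wrist");print(tobed(s["eef_pos"]),s["force"].round(1),s["grip_width"])
cv2.imwrite("pics/w10.png",im[:,:,::-1])
p,T=bedT(-29,-41,20);R0=rot(s["ee_rot"]);print("tool shift/750",R0.inv().apply(p-s["eef_pos"])/750,"turn/45",np.degrees((R0.inv()*T).as_rotvec())/45)
im=cams.capture("side")[160:300,220:450,::-1];cv2.imwrite("pics/side10z.png",cv2.resize(im,None,fx=3,fy=3,interpolation=cv2.INTER_CUBIC))
```

```text
[-27.85361864 -40.16442962  62.6930055 ] [-0.7  0.3 -4.3] 0.7393860640996053
tool shift/750 [-0.00124635 -0.00157555  0.05691998] turn/45 [ 0.0010182  -0.00300294  0.0016384 ]
```

View pics/w10.png

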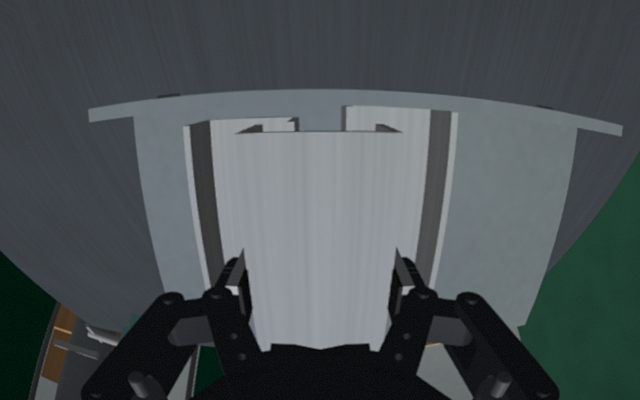

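View pics/side10z.png

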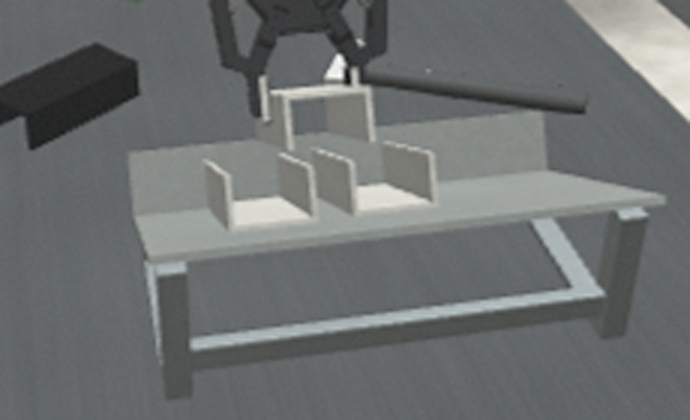

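Aligned: the flanges point into both channels. Lowering in.

play_rows([
  [[-0.001, -0.002, 0.008], [0.001, -0.003, 0.002]],
  [[0, 0, 0.01], [0, 0, 0]],
  [[0, 0, 0.01], [0, 0, 0]],
  [[0, 0, 0.01], [0, 0, 0]],
  [[0, 0, 0.01], [0, 0, 0]],
  [[0, 0, 0.006], [0, 0, 0]],
  [[0, 0, 0], [0, 0, 0]],
  [[0, 0, 0], [0, 0, 0]],
])

```text
time_s: 19.05
eef_pos: [523.0, -134.8, 91.2]
ee_rot: [0.242, 0.97, -0.017, -0.004]
force: [0.5, -0.1, -5.6]
grip_width: 0.737
```

Run:
```python
from h import *
s=ctrl.sense();im=cams.capture("wrist");print(tobed(s["eef_pos"]),s["force"].round(1),s["wrist_torque"].round(2))
cv2.imwrite("pics/w11.png",im[:,:,::-1])
```

```text
[-29.30529019 -40.85571081  22.32630984] [ 0.5 -0.1 -5.6] [0.58 0.   0.01]
```

View pics/w11.png

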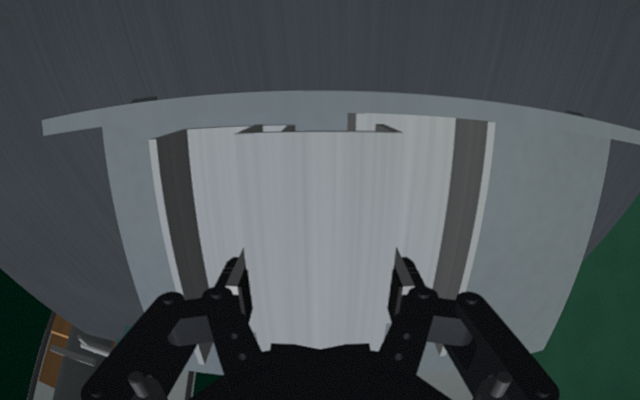

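play_rows([
  [[0, 0, 0.004], [0, 0, 0]],
  [[0, 0, 0.003], [0, 0, 0]],
  [[0, 0, 0.002], [0, 0, 0]],
  [[0, 0, 0], [0, 0, 0]],
  [[0, 0, 0.001], [0, 0, 0]],
  [[0, 0, 0], [0, 0, 0]],
])

```text
time_s: 19.7
eef_pos: [522.8, -138.4, 84.4]
ee_rot: [0.242, 0.97, -0.017, -0.004]
force: [-0.3, 0.0, -5.0]
grip_width: 0.734
```

Run:
```python
from h import *
s=ctrl.sense();print(tobed(s["eef_pos"]),s["force"].round(1),s["wrist_torque"].round(2))
```

```text
[-29.35358452 -40.92217987  14.74438549] [-0.3  0.  -5. ] [0.59 0.01 0.03]
```

play_rows([
  [[0, 0, 0.001], [0, 0, 0]],
  [[0, 0, 0], [0, 0, 0]],
  [[0, 0, 0.001], [0, 0, 0]],
  [[0, 0, 0], [0, 0, 0]],
  [[0, 0, 0], [0, 0, 0]],
])

```text
time_s: 20.2
eef_pos: [522.9, -138.7, 84.0]
ee_rot: [0.242, 0.97, -0.017, -0.004]
force: [-4.4, 5.7, 6.4]
grip_width: 0.737
```

Run:
```python
from h import *
s=ctrl.sense();print(tobed(s["eef_pos"]),s["force"].round(1),s["wrist_torque"].round(2))
```

```text
[-29.22312801 -40.83895629  14.21601043] [-4.4  5.7  6.4] [ 0.93  0.55 -0.2 ]
```

play_rows([
  [[0, 0, -0.001], [0, 0, 0]],
  [[0, 0, 0], [0, 0, 0]],
  [[0, 0, 0], [0, 0, 0]],
  [[0, 0, 0], [0, 0, 0]],
  [[0, 0, 0], [0, 0, 0]],
  [[0, 0, 0], [0, 0, 0]],
], grip=0.12)

```text
time_s: 20.8
eef_pos: [522.9, -138.7, 83.8]
ee_rot: [0.242, 0.97, -0.017, -0.004]
force: [0.2, -0.2, -0.8]
grip_width: 0.879
```

play_rows([
  [[0, 0, -0.005], [0, 0, 0]],
  [[0, 0, -0.01], [0, 0, 0]],
  [[0, 0, -0.02], [0, 0, 0]],
  [[0, 0, -0.03], [0, 0, 0]],
  [[0, 0, -0.04], [0, 0, 0]],
  [[0, 0, -0.04], [0, 0, 0]],
  [[0, 0, -0.04], [0, 0, 0]],
  [[0, 0, -0.02], [0, 0, 0]],
  [[0, 0, 0], [0, 0, 0]],
  [[0, 0, 0], [0, 0, 0]],
])

```text
time_s: 21.8
eef_pos: [525.1, -66.5, 219.2]
ee_rot: [0.242, 0.97, -0.017, -0.004]
force: [-0.1, 0.2, 0.3]
grip_width: 0.88
```

Run:
```python
from h import *
s=ctrl.sense();i=cams.camera_info("wrist");im=cams.capture("wrist");print(tobed(s["eef_pos"]),s["force"].round(1),s["grip_width"])
import pickle;pickle.dump((i,s),open("w12.pkl","wb"))
o=im[80:280,200:440,::-1];cv2.imwrite("pics/w12.png",cv2.resize(o,None,fx=3,fy=3,interpolation=cv2.INTER_CUBIC))
im=cams.capture("side")[185:300,250:450,::-1];cv2.imwrite("pics/side12z.png",cv2.resize(im,None,fx=4,fy=4,interpolation=cv2.INTER_CUBIC))
cv2.imwrite("pics/scene12.png",cams.capture("scene")[:,:,::-1])
```

```text
[-29.57156009 -41.17230808 167.49980946] [-0.1  0.2  0.3] 0.879915301974315
```

View pics/w12.png

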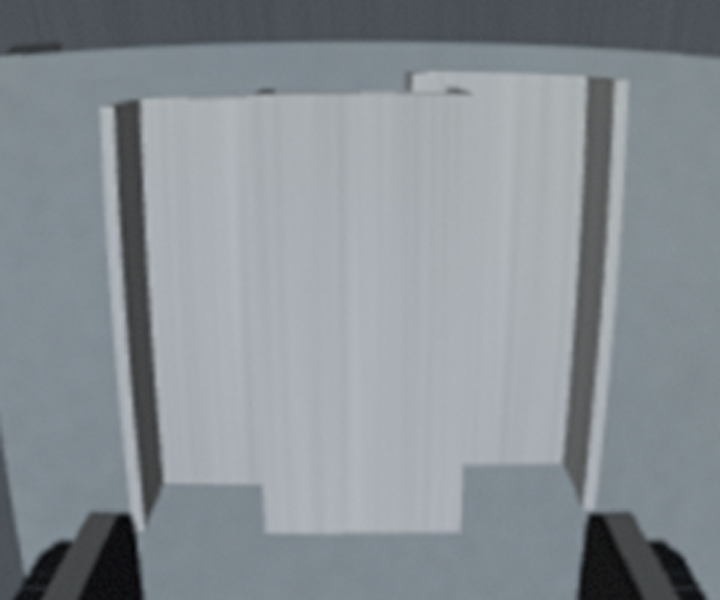

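View pics/side12z.png

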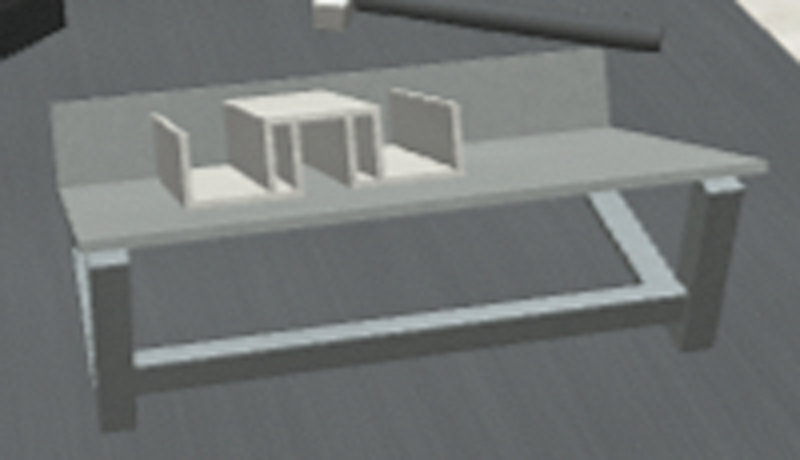

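View pics/scene12.png

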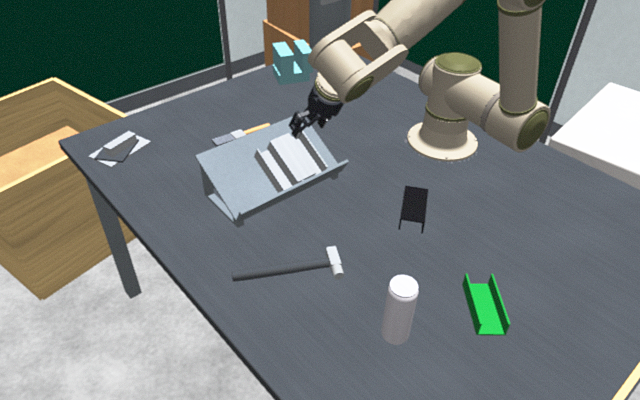

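Run:
```python
from h import *
import pickle
i,s=pickle.load(open("w12.pkl","rb"))
for z in (44,):
  for p in [(265,533),(462,531),(248,97),(471,94)]:
    o,d=ray(i,((p[0]+.5)/3-.5+200,(p[1]+.5)/3-.5+80),True); o=tobed(o);d=bedR().inv().apply(d); print((o+d*(z-o[2])/d[2]).round(1))
a=cams.capture("wrist").astype(int);b=cams.capture("wrist").astype(int);print("diff",abs(a-b).max(),ctrl.sense()["time_s"])
ref=cv2.imread("pics/w12.png")
cur=cv2.resize(b[80:280,200:440,::-1].astype(np.uint8),None,fx=3,fy=3,interpolation=cv2.INTER_CUBIC);print("vs earlier",abs(cur.astype(int)-ref).mean())
print(ctrl.finish_job())
```

```text
[ 42.6 -73.8  44. ]
[41.8 -8.6 44. ]
[-97.6 -74.5  44. ]
[-98.5 -10.7  44. ]
diff 32 22.05
vs earlier 1.2834436728395062
the job is handed in; nothing more can be done
None
```

The nest is finished and handed in at about 22 s of the 61 s allowed; the hand-in gives no verdict, so what follows rests on my own checks.

- **Open-up channel:** I lowered it in the grip onto the bed at about x −25, y −87 mm, beside the first one with a gap of about 28 mm. It made contact at the predicted height, and after I let go it stayed put and did not slide to the stop.
- **Open-down channel:** I lowered it in the grip over the two and met contact at the predicted fully-down height. After release and retreat, the wrist picture puts its centre at about x −28, y −42 mm. That is 45 mm from the new channel and 47 mm from the first across the bed, and within 6 mm of both lengthwise.
- **Final views:** The side view shows one flange in each channel and the web lying on their flanges. Two wrist pictures taken a moment apart showed no movement. The can, brush, hammer, green channel and black channel look unmoved, and the gripper was clear of everything.
- **Disagreements:** My first fit of the rack was about 5 mm off along the slope compared with the wrist camera, probably because I picked the wrong edge of the wall. I refitted it before placing anything. In that refit a few points still differed by 2–3 pixels. Each grasp also lifted the tool 1–3 mm, and I allowed for that when placing.

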